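# Seat a board carrier in the test nest and lock it with the two-stage lever

### The job

Push the blue board carrier along the rails of the test nest, away from the robot, until it is fully home against the black end stop; then swing the red-handled lock lever round behind it, past its first detent, all the way to its second stop. Push with the fingertips only: the carrier stays down in its rails and is never lifted, the lever's handle is pushed from one side and not pinched, and the other things on the bench are left alone. Finish with both released.

Things in the scene. Friction and masses are not known exactly. Their poses are not given: they have to be found in the camera images.
- nest: Aluminium test nest fixed to the bench: plate x -132 to +132, y -65 to +135, 12 mm thick. Origin on the bench under the channel's centreline; x axis = push direction (away from the robot, turned up to 20 degrees). Channel floor at z 12 mm; two steel rails 10 mm high, inner faces at y +-32, x -60 to +115 mm; black end stop, face at x +115, 26 mm high. The lever is at its left.
- carrier: Loose blue plastic carrier, 110 x 60 x 10 mm, 0.15 to 0.4 kg, a green display board fixed on it. Origin: centre of its underside; its x axis lies along the nest's x. At its robot-side end a push wall 56 mm wide stands 30 mm high over the channel floor; push the middle of its outer face, at x = -55 mm. Starts 30 to 60 mm short of home, 2 mm play to each rail; only sliding friction resists.
- home (a point): Point of the nest on the channel floor (nest x = +60, y = 0, z = +12 mm) where the carrier's origin lies when it is fully home against the end stop.
- lever (a joint): Lock lever, rad. 0 = open, where it starts (arm along the nest's -x, left of the channel); grows counter-clockwise from above to 1.57 = second stop (arm along the nest's -y, across the channel 2 mm behind the carrier's push wall). Takes about 5 N at the handle to leave 0 and again to leave the first detent, 0.79; past 0.4 it snaps to the detent, past 1.25 to the second stop, and stays.
- lever_hinge (a point): The lever's vertical pivot, at nest x -4, y +80, z +26 mm (underside of the arm), on a 64 mm dark disc. The steel arm is 14 mm wide, 10 mm thick, its end 117 mm from the pivot; a carrier not home blocks it. A short pointer shows the places on the disc: white dot open, yellow first detent, green second stop. Beyond it a grey detent box, 46 mm square, 54 mm high over the bench.
- lever_handle (a point): Centre of the red handle, 100 mm from the pivot, 57 mm above the bench: an upright paddle, 24 mm along the arm, 16 mm thick, 36 to 78 mm above the bench. Turns with the lever; its -x points from the pivot out along the arm. Push its +y face towards its -y (at 0 that is the nest's -y, at 1.57 the nest's +x).
- glue: Bystander: white glue bottle with red cap, 40 mm across, 128 mm tall; origin under its centre.
- flux: Bystander: yellow bottle with orange cap, 38 mm across, 99 mm tall; origin under its centre.
- tape: Bystander: roll of red tape, 64 mm across, 18 mm high; origin under its centre.
- cutter: Bystander: orange-handled cutters, 121 mm long, 10 mm high; origin under the centre.
- dish: Bystander: white dish of screws, 66 mm across, 18 mm high; origin under its centre.
- screwdriver: Bystander: red screwdriver, 165 mm long; origin under the centre.
Mind the look-alikes: they are no part of the job. There is more than one size of the carrier; the job needs the largest.

How it is judged:
By the outcome, as a careful person would: the job done as asked, in the order asked, and still so for the second after the job is handed in, with the robot touching nothing.
It also fails if it takes over 54 s, if anything falls off the work surface, if the arm or the gripper's body presses on something with over 40 N, if the wrist force passes 120 N, or if a joint passes its speed limit or range.

### The arm

A 6-joint arm with a two-finger parallel gripper is mounted at the origin on the work surface; the furniture and walls round the work are solid. World frame = base frame: x ahead of the robot, y to its left, z up, the work surface at z = 0. Lengths are in m, angles in degrees, forces in N, time in s.
With the tool pointing down it reaches from about 0.4 to 0.825 m from the base axis. Payload 7 kg.
Tool frame: the origin (TCP) lies on the centre line of the jaws, within the pads' length; the fingertips stand 19 mm ahead of it and the grasp point (between the pads) is the TCP; z points along the fingers, y is the line along which they close (so a half turn about z gives the same grasp; the last joint's range is limited). The gripper opens to 88 mm and grips with 3 to 60 N. Pads are 19 mm wide; open, the fingers measure 130 mm over their backs; the gripper's body (78 mm by 193 mm) begins 47 mm behind the grasp point.
Start: joints at [-46.69, 20.546, 0.682, 0, -70.136, -16.507], TCP at [0.304, -0.602, 0.246] pointing down, gripper open.
Joint ranges: [-176.03, 176.03], [-82.01, 121.73], [-58.28, 71.71], [-173.87, 95.51], [-174.79, -0.11], [-173.66, 173.66]. Speed limits (degrees/s): [136.94, 136.94, 172.46, 180, 180, 180].

### API

Orientations are given as [roll, pitch, yaw] about the fixed x, y, z axes, in that order (R = Rz(yaw) Ry(pitch) Rx(roll)).
In Python, from plant import * gives the robot as it stands. The module is installed in compiled form; this text tells all that it offers.
- The arm moves only by the tool play_rows, never from a script. Its argument "deltas" is a list of rows, each a list of 6 numbers: the shift along the world's x, y, z scaled (see below), then the turn, a rotation vector about the world's x, y, z scaled (see below). A call has 1 to 10 rows; each row shifts and turns the commanded pose from where the row before left it; what a row does not reach is not made up. The controller multiplies each number of a shift by 800 mm and each number of a turn by 180 degrees. A row lasts 1/10 s, in which the tool goes at most 50 mm and 8.59 degrees, less where a joint would pass 70% of its speed; a pose out of reach is approached as far as the arm can. A call with a number of a shift or a turn outside -1 to 1 is refused whole. A call with a gripper value outside its range is refused whole. "gripper" is the gripper command: -1 is shut, 1 is fully open, values between are in proportion, set as the call begins (left out, the last holds). The fingers move at their own pace and stop on an object; the grip force is fixed at half the most. Time passes only in rows, so rows that do not move let the fingers close. It gives the time, the measured TCP pose, the force, the opening and the grip force at its end, in the units of the state.
- get_obs(): the state, without advancing time (a new reading comes with each control period).
- snapshot(name): name is "side" or "top" or "wrist"; returns (picture, depth): 384x512x3 uint8, blue, green, red; 384x512 float32, m along the optical axis (not along the pixel's ray), 0 where there is no reading.
- camera_model(name): a dict with "fx", "fy", "cx", "cy" (pixels), "world_to_cam" (4x4, takes a point from world to camera coordinates). Camera axes: x right, y down, z forward; pixel columns grow to the right and rows downward; lengths in m; the calibration is good to about 2 mm. The wrist camera is an equidistant fisheye: a pixel r from the principal point sees the ray r / f radians off the axis. A picture is of the moment at which its call begins: read the wrist's pose just before it. camera_model takes no time and is no camera call; for the wrist camera it gives the pose at the moment of the call.
- close_job(): hands the job in; it is judged then, once.
The state is a dict: "clock": time; "joint_pos": joint angles; "qvel": joint speeds; "tau": joint torques, N m; "tool_pos": TCP position; "orientation": TCP orientation; "force": force on the tool from outside, world axes, zero at the start; "moment": the same for the moment, N m; "opening": finger opening in m; "gripper_force": force on a finger pad.
Only numpy, scipy, OpenCV 4.12 (cv2) and the standard library are available. Lean on these libraries where they do the work, as an engineer would, in place of code of your own. Each camera call takes 0.05 s, during which the arm holds its last target. There are 200 camera calls.

## Working session

There is one attempt and no reset: what is moved stays moved. The work goes in short steps, Python scripts to look and compute and a tool call to move; the robot and the scene stay as the last step left them, time stands still between calls to the robot, and variables do not carry over. Pictures are saved under pics/ and viewed, at most 10 in all, crops included, and the job is handed in when it is done.

Besides the shell and the picture viewer there is one more tool, called after ">>>" as name([rows], argument=value, ...), one row to a line, values as JSON. play_rows: Moves the arm, as the interface text tells. Its arguments: {"type":"object","properties":{"deltas":{"type":"array","items":{"type":"array","items":{"type":"number","minimum":-1,"maximum":1}}},"gripper":{"type":"number"}},"required":["deltas"]}

```bash
mkdir -p pics; python3 - <<'E'
from plant import *
import cv2,numpy as np
for n in ("top","side"):
    p,d=snapshot(n); cv2.imwrite(f"pics/{n}0.png",cv2.resize(p,(800,600))); np.savez(f"{n}0.npz",p=p,d=d,**{k:np.array(v) for k,v in camera_model(n).items()})
print(get_obs())
E
```

```text
{'clock': 0.1, 'joint_pos': array([-4.66890819e+01,  2.05873043e+01,  6.39617639e-01, -1.71101013e-02,
       -7.01372206e+01, -1.65067478e+01]), 'qvel': array([ 0.01594523, -0.16965853, -0.05549026,  0.0433357 ,  0.02337486,
       -0.08985776]), 'tau': array([-1.32003886e-03, -5.84163237e+01,  2.93753332e+01,  7.01544419e+00,
        1.02435448e-02, -8.16376291e-05]), 'tool_pos': array([ 0.3041733 , -0.60211999,  0.24472316]), 'orientation': array([ 1.79914022e+02, -8.70406586e-03, -1.53201649e+02]), 'force': array([ 0.34324329, -0.27895969, -0.32525187]), 'moment': array([-0.02426205,  0.01340089, -0.00802883]), 'gripper_force': 0.0, 'opening': 0.08735660143521332}
```

View pics/top0.png

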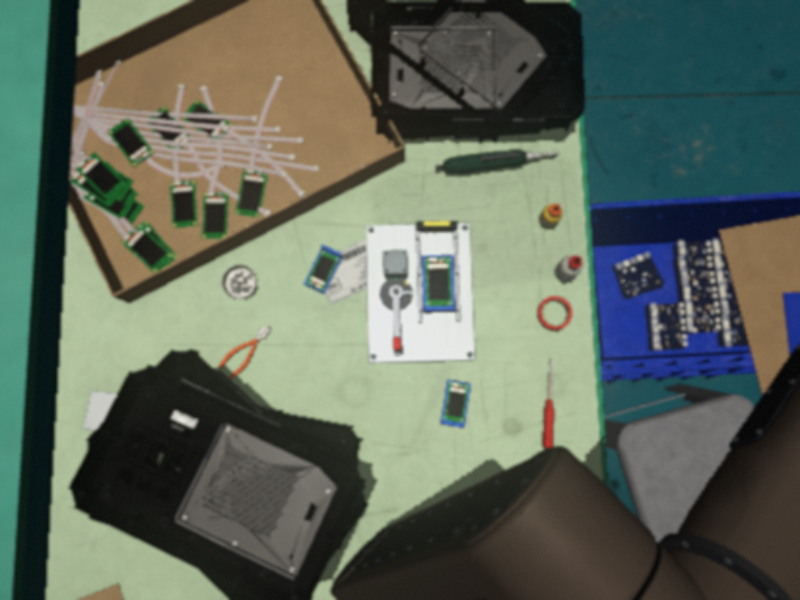

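View pics/side0.png

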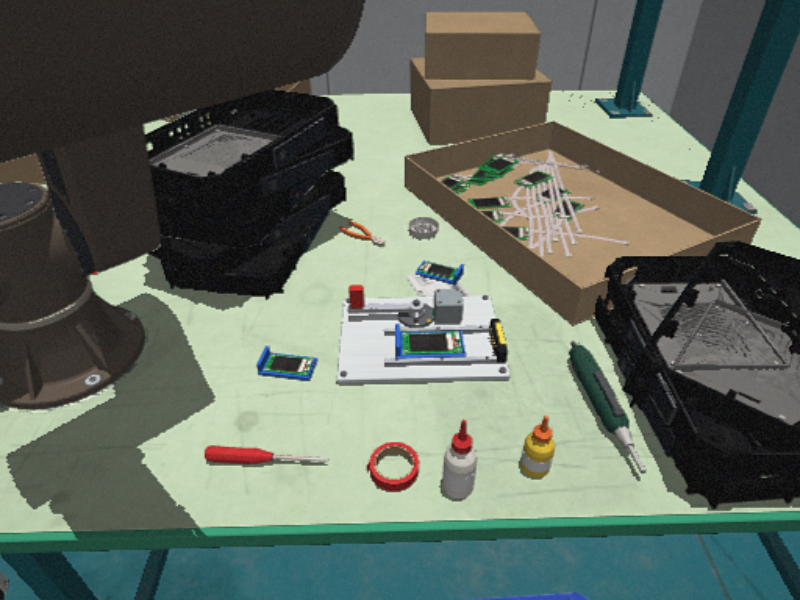

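Top view (800x600): the nest plate spans (368,225)–(474,360). There are three possible carriers: in the nest at (438,283), loose at (323,268) and loose at (456,403). I choose the one in the nest, which is the largest and sits between the rails. The red handle is at (398,344), the hinge at (396,292) and the end stop at (437,226).

```bash
python3 - <<'E'
import cv2,numpy as np
z=np.load("top0.npz"); p=z['p']; print(z['fx'],z['cx'],z['cy'],z['world_to_cam'].round(3).tolist())
c=p[136:236,226:311]; cv2.imwrite("pics/crop.png",cv2.resize(c,None,fx=6,fy=6,interpolation=cv2.INTER_CUBIC))
E
```

```text
457.82194205630594 257.0198074517557 190.68217277137683 [[-0.023, -1.0, -0.006, 0.065], [-0.986, 0.024, -0.166, 0.555], [0.166, 0.002, -0.986, 1.273], [0.0, 0.0, 0.0, 1.0]]
```

View pics/crop.png

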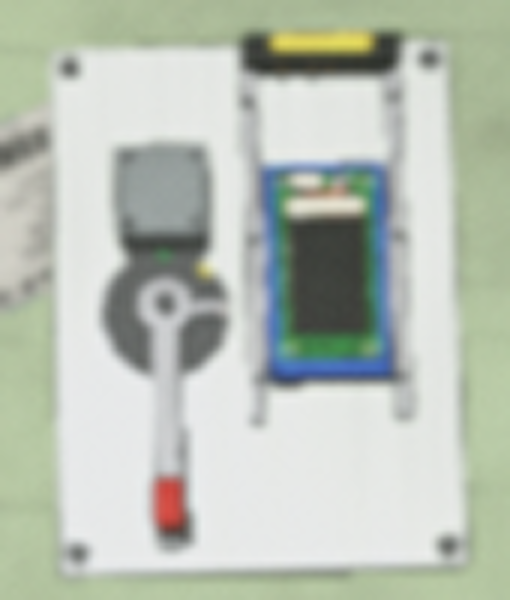

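The crop confirms the choice: the carrier is between the rails with its wall end at crop (330,378). Its far edge is at (325,165) and the stop face is at y≈72. The plate corners are (53,47), (450,43), (468,568) and (62,574), the hinge is at (165,303) and the handle top at (170,500).

```bash
cat > h.py <<'E'
import numpy as np
def ray(u,v,z,h):
    W=z['world_to_cam'];R=W[:3,:3];c=-R.T@W[:3,3]
    d=R.T@np.array([(u-z['cx'])/z['fx'],(v-z['cy'])/z['fy'],1]);return (c+d*(h-c[2])/d[2])
E
python3 - <<'E'
import numpy as np; from h import *
from scipy.optimize import least_squares
z=np.load("top0.npz")
f=lambda c,h: ray(226+c[0]/6-.42,136+c[1]/6-.42,z,h)[:2]
P=[(53,47,132,135,.012),(450,43,132,-65,.012),(468,568,-132,-65,.012),(62,574,-132,135,.012),(165,303,-4,80,.04)]
W=np.array([f(p[:2],p[4]) for p in P]);N=np.array([p[2:4] for p in P])/1e3
def T(x,n): c,s=np.cos(x[2]),np.sin(x[2]); return x[:2]+n@np.array([[c,s],[-s,c]])
r=least_squares(lambda x:(T(x,N)-W).ravel(),[.55,0,0]); x=r.x
print(x,np.degrees(x[2]),(r.fun.reshape(-1,2)*1e3).round(1))
inv=lambda w:(w-x[:2])@np.array([[np.cos(x[2]),-np.sin(x[2])],[np.sin(x[2]),np.cos(x[2])]])
for nm,c,h in [("wall bottom/top near",(330,380),.042),("far edge",(325,163),.022),("handle top",(170,502),.078),("stop",(322,72),.038)]:
    print(nm,f(c,h),inv(f(c,h))*1e3)
for n in [(-120,0),(-100,0),(60-55,0),(-104,80),(-4,80),(-104,120)]: print(n,T(x,np.array(n)/1e3))
E
```

```text
[ 0.57460445 -0.01779124 -0.00548186] -0.3140874764646459 [[-0.7  0.1]
 [ 1.  -0.8]
 [ 0.3 -0.8]
 [-0.4  2. ]
 [-0.2 -0.5]]
wall bottom/top near [ 0.53140446 -0.01571022] [-43.21074293   1.844176  ]
far edge [ 0.64281852 -0.01765941] [68.21232745  0.50577307]
handle top [0.47064606 0.06205997] [-104.39455756   79.28012514]
stop [ 0.68493163 -0.01680837] [110.32013853   1.58765085]
(-120, 0) [ 0.45460625 -0.01713342]
(-100, 0) [ 0.47460595 -0.01724306]
(5, 0) [ 0.57960437 -0.01781865]
(-104, 80) [0.47104456 0.06277767]
(-4, 80) [0.57104306 0.06222948]
(-104, 120) [0.47126383 0.10277707]
```

>>> play_rows([
  [0.0175,0.055,0,0,0,-0.015],
  [0.0175,0.055,0,0,0,-0.015],
  [0.0175,0.055,0,0,0,-0.015],
  [0.0175,0.055,0,0,0,-0.015],
  [0.0175,0.055,0,0,0,-0.015],
  [0.0175,0.055,0,0,0,-0.015],
  [0.0175,0.055,0,0,0,-0.015],
  [0.0175,0.055,0,0,0,-0.015],
  [0.0175,0.055,0,0,0,-0.015],
  [0.0175,0.055,0,0,0,-0.015],
], gripper=-1)

```text
clock: 1.1
tool_pos: [0.4443, -0.1606, 0.2456]
orientation: [180.0, 0.0, 179.7]
force: [1.2, -0.8, 0.7]
opening: 0.0131
gripper_force: 0.0
```

>>> play_rows([
  [0.0145,0.045,0,0,0,0],
  [0.0145,0.045,0,0,0,0],
  [0.0145,0.045,0,0,0,0],
  [0.0145,0.045,0,0,0,0],
  [0,0,-0.04,0,0,0],
  [0,0,-0.04,0,0,0],
  [0,0,-0.04,0,0,0],
  [0,0,0,0,0,0],
  [0,0,0,0,0,0],
  [0,0,0,0,0,0],
])

```text
clock: 2.1
tool_pos: [0.4919, -0.0184, 0.1512]
orientation: [180.0, 0.1, 179.8]
force: [0.1, 0.5, 0.6]
opening: 0.0007
gripper_force: 0.0
```

```bash
python3 - <<'E'
from plant import *
import cv2
p,d=snapshot("wrist"); cv2.imwrite("pics/w1.png",cv2.resize(p,(800,600)))
E
```

```text
(no output)
```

View pics/w1.png

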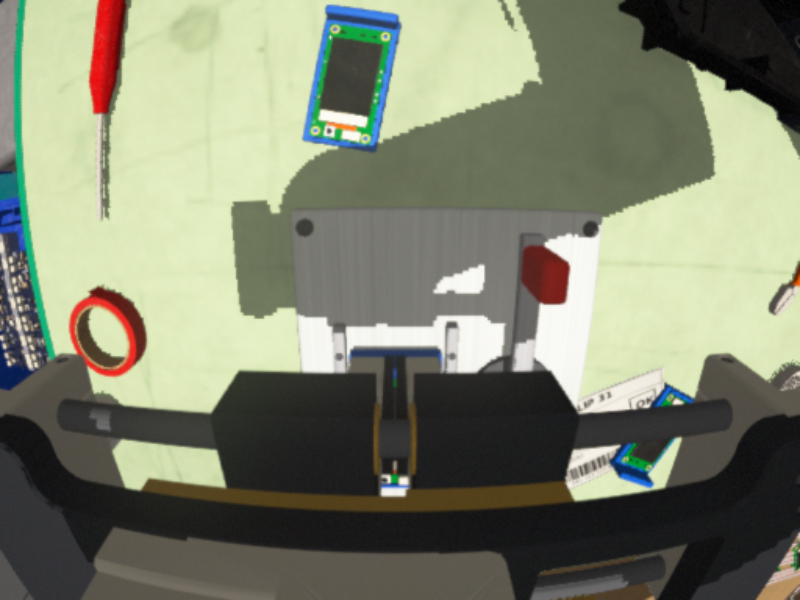

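The wrist view shows the carrier wall at (395,350), centred in front of the closed fingers. The handle is at (545,275) and the path down is clear.

>>> play_rows([
  [0,0,-0.0325,0,0,0],
  [0,0,-0.0325,0,0,0],
  [0,0,-0.0325,0,0,0],
  [0,0,-0.0325,0,0,0],
  [0,0,0,0,0,0],
  [0,0,0,0,0,0],
  [0.01,0,0,0,0,0],
  [0.01,0,0,0,0,0],
  [0.01,0,0,0,0,0],
  [0,0,0,0,0,0],
])

```text
clock: 3.15
tool_pos: [0.5166, -0.0182, 0.0462]
orientation: [180.0, 0.1, 179.8]
force: [0.8, -0.5, -0.3]
opening: 0.0005
gripper_force: 0.0
```

>>> play_rows([
  [0.005,0,0,0,0,0],
  [0.005,0,0,0,0,0],
  [0.005,0,0,0,0,0],
  [0.005,0,0,0,0,0],
  [0.005,0,0,0,0,0],
  [0.005,0,0,0,0,0],
  [0.005,0,0,0,0,0],
  [0.005,0,0,0,0,0],
])

```text
clock: 3.95
tool_pos: [0.5471, -0.0185, 0.0454]
orientation: [180.0, -0.0, 179.8]
force: [-0.9, -0.7, -1.1]
opening: 0.0002
gripper_force: 0.7
```

>>> play_rows([
  [0.005,0,0,0,0,0],
  [0.005,0,0,0,0,0],
  [0.0025,0,0,0,0,0],
])

```text
clock: 4.25
tool_pos: [0.5572, -0.0185, 0.0456]
orientation: [-180.0, 0.0, 179.8]
force: [-2.8, -0.3, 0.6]
opening: 0.0004
gripper_force: 1.3
```

>>> play_rows([
  [0.0025,0,0,0,0,0],
  [0.0025,0,0,0,0,0],
  [0.0025,0,0,0,0,0],
  [0.0025,0,0,0,0,0],
])

```text
clock: 4.65
tool_pos: [0.5649, -0.0185, 0.0456]
orientation: [180.0, 0.0, 179.8]
force: [-0.8, 0.2, -1.1]
opening: 0.0007
gripper_force: 0.8
```

>>> play_rows([
  [0.0025,0,0,0,0,0],
  [0.00125,0,0,0,0,0],
])

```text
clock: 4.85
tool_pos: [0.568, -0.0185, 0.0456]
orientation: [180.0, 0.0, 179.8]
force: [-2.1, -0.0, 1.2]
opening: 0.0005
gripper_force: 1.2
```

>>> play_rows([
  [0.00125,0,0,0,0,0],
  [0.00125,0,0,0,0,0],
  [0.00125,0,0,0,0,0],
])

```text
clock: 5.15
tool_pos: [0.5687, -0.0187, 0.0454]
orientation: [-180.0, -0.2, 179.8]
force: [-11.1, 3.5, 9.0]
opening: 0.0007
gripper_force: 5.7
```

>>> play_rows([
  [0.00125,0,0,0,0,0],
  [0.00125,0,0,0,0,0],
])

```text
clock: 5.35
tool_pos: [0.5688, -0.0189, 0.0452]
orientation: [-180.0, -0.4, 179.8]
force: [-16.2, 4.6, 13.4]
opening: 0.0005
gripper_force: 8.6
```

>>> play_rows([
  [-0.02,0,0,0,0,0],
  [-0.04,0,0,0,0,0],
  [-0.04,0,0,0,0,0],
  [0,0,0.0425,0,0,0],
  [0,0,0.0425,0,0,0],
  [0,0,0.04,0,0,0.045],
  [-0.01,0.04,0,0,0,0.045],
  [-0.01,0.04,0,0,0,0.045],
  [-0.01,0.04,0,0,0,0.045],
  [0,0.04,0,0,0,0.045],
])

```text
clock: 6.35
tool_pos: [0.4685, 0.1109, 0.1464]
orientation: [-180.0, 0.1, -139.4]
force: [1.3, -0.3, -0.3]
opening: 0.0002
gripper_force: 0.0
```

>>> play_rows([
  [0,0,0,0,0,0.045],
  [0,0,0,0,0,0.045],
  [0,0,0,0,0,0.045],
  [0,0,0,0,0,0.045],
  [0,0,0,0,0,0.045],
  [0,0,0,0,0,0.045],
  [0,0,0,0,0,0.005],
  [0,0,0,0,0,0],
  [0,0,0,0,0,0],
])

```text
clock: 7.25
tool_pos: [0.469, 0.1096, 0.1457]
orientation: [-180.0, 0.0, -90.4]
force: [0.1, -0.4, 0.6]
opening: 0.0002
gripper_force: 0.0
```

```bash
python3 - <<'E'
from plant import *
import cv2
p,d=snapshot("top"); c=p[136:236,226:311]; cv2.imwrite("pics/c2.png",cv2.resize(c,None,fx=6,fy=6,interpolation=cv2.INTER_CUBIC))
o=get_obs();print(o['joint_pos'],o['tool_pos'],o['orientation'])
E
```

```text
[ 3.66319490e+01  7.65146971e+00 -3.11239095e+01  4.94285474e-03
 -5.11984829e+01 -3.69761476e+01] [0.46891465 0.10961492 0.14567725] [-1.79976801e+02  1.26429015e-02 -9.03410996e+01]
```

View pics/c2.png

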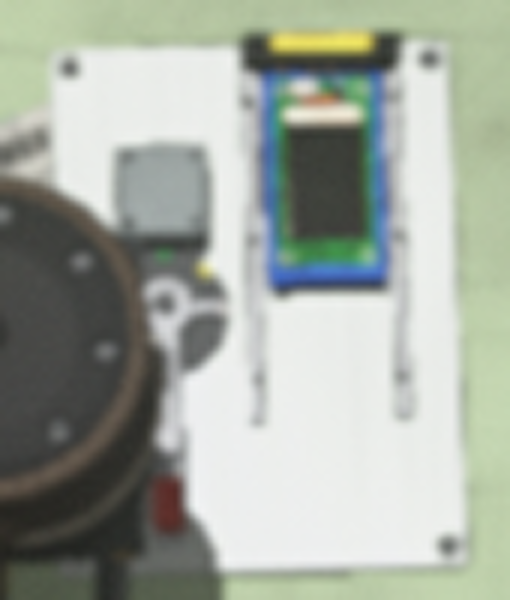

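The carrier is against the stop: its far edge is at crop y≈70, level with the stop face, and its wall is at y≈285. The lever is still open.

>>> play_rows([
  [0,0,-0.026,0,0,0],
  [0,0,-0.026,0,0,0],
  [0,0,-0.026,0,0,0],
  [0,0,-0.026,0,0,0],
  [0,0,0,0,0,0],
  [0.001,-0.012,0,0,0,0],
  [0.001,-0.012,0,0,0,0],
  [0,-0.008,0,0,0,0],
  [0,0,0,0,0,0],
])

```text
clock: 8.2
tool_pos: [0.4706, 0.083, 0.0631]
orientation: [-179.9, 0.0, -90.3]
force: [-0.8, 0.0, -0.2]
opening: 0.0006
gripper_force: 0.0
```

>>> play_rows([
  [0,-0.006,0,0,0,0],
  [-0.0014,-0.011,0,0,0,0.0278],
  [-0.0005,-0.0111,0,0,0,0.0278],
  [0.0005,-0.0111,0,0,0,0.0278],
  [0.0015,-0.011,0,0,0,0.0278],
])

```text
clock: 8.7
tool_pos: [0.471, 0.0441, 0.0629]
orientation: [-179.9, 0.0, -69.9]
force: [0.5, 1.1, 1.1]
opening: 0.0004
gripper_force: 0.6
```

>>> play_rows([
  [0.0024,-0.0108,0,0,0,0.0278],
  [0.0033,-0.0106,0,0,0,0.0278],
  [0.0042,-0.0102,0,0,0,0.0278],
  [0.0051,-0.0098,0,0,0,0.0278],
])

```text
clock: 9.1
tool_pos: [0.4826, 0.0102, 0.0626]
orientation: [-180.0, -0.0, -50.0]
force: [0.1, 1.1, -0.2]
opening: 0.0003
gripper_force: 0.0
```

>>> play_rows([
  [0.006,-0.0093,0,0,0,0.0278],
  [0.0067,-0.0088,0,0,0,0.0278],
  [0.0075,-0.0082,0,0,0,0.0278],
])

```text
clock: 9.4
tool_pos: [0.4984, -0.0104, 0.0626]
orientation: [-180.0, 0.0, -35.0]
force: [-2.8, 7.0, 3.0]
opening: 0.0005
gripper_force: 3.0
```

>>> play_rows([
  [0.0082,-0.0075,0,0,0,0.0278],
  [0.0088,-0.0067,0,0,0,0.0278],
  [0.0093,-0.0059,0,0,0,0.0278],
  [0.0098,-0.0051,0,0,0,0.0278],
])

```text
clock: 9.8
tool_pos: [0.5277, -0.0308, 0.0626]
orientation: [-180.0, -0.0, -14.9]
force: [0.4, 0.3, -0.6]
opening: 0.0005
gripper_force: 0.0
```

>>> play_rows([
  [0.0102,-0.0042,0,0,0,0.0278],
  [0.0106,-0.0033,0,0,0,0.0278],
  [0.0054,-0.0012,0,0,0,0.0278],
  [0.0027,-0.0006,0,0,0,0],
])

```text
clock: 10.2
tool_pos: [0.551, -0.0382, 0.0624]
orientation: [180.0, -0.0, -0.1]
force: [0.7, -0.0, -0.0]
opening: 0.0006
gripper_force: 0.0
```

>>> play_rows([
  [0.00125,0,0,0,0,0],
  [0.00125,0,0,0,0,0],
  [0,0,0,0,0,0],
])

```text
clock: 10.5
tool_pos: [0.5517, -0.0381, 0.0623]
orientation: [180.0, 0.1, -0.2]
force: [-3.1, 0.2, 2.2]
opening: 0.0001
gripper_force: 1.5
```

>>> play_rows([
  [-0.02,0,0,0,0,0],
  [-0.04,0,0,0,0,0],
  [-0.02,0,0.02,0,0,0],
  [0,0,0.05,0,0,0],
  [0,0,0.05,0,0,0],
  [0,0,0.05,0,0,0],
  [0,-0.05,0,0,0,0],
  [0,-0.05,0,0,0,0],
  [0,-0.05,0,0,0,0],
  [0,-0.05,0,0,0,0],
])

```text
clock: 11.5
tool_pos: [0.4887, -0.1993, 0.1989]
orientation: [180.0, -0.1, -0.1]
force: [0.9, 0.1, -0.4]
opening: 0.0004
gripper_force: 0.0
```

>>> play_rows([
  [0,-0.05,0,0,0,0],
  [0,0,0,0,0,0],
  [0,0,0,0,0,0],
])

```text
clock: 11.8
tool_pos: [0.4883, -0.2388, 0.1981]
orientation: [-180.0, 0.0, -0.3]
force: [-0.7, 1.2, -0.2]
opening: 0.0004
gripper_force: 0.0
```

```bash
python3 - <<'E'
from plant import *
import cv2
p,d=snapshot("top"); c=p[136:236,226:311]; cv2.imwrite("pics/c3.png",cv2.resize(c,None,fx=6,fy=6,interpolation=cv2.INTER_CUBIC))
E
```

```text
(no output)
```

View pics/c3.png

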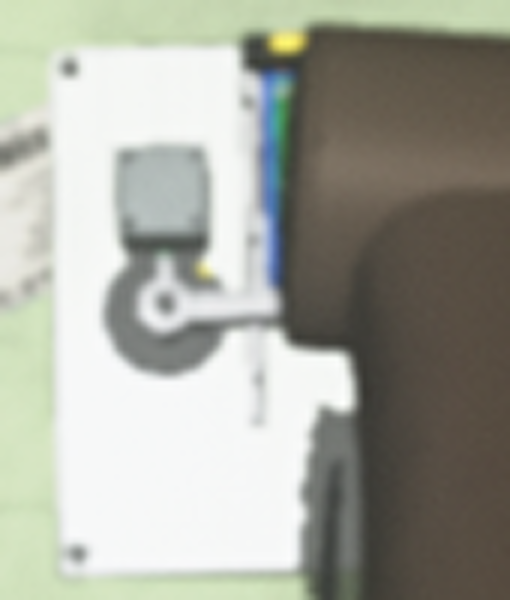

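The pointer is at the green dot (165,255) and the arm lies straight across the channel along y≈305. The carrier is still against the stop, and the arm is clear.

```bash
python3 -c "
from plant import *
print(close_job())"
```

```text
the job is handed in; nothing more can be done
None
```

The job is handed in: the blue carrier is home against the end stop, the lever is at its second stop (pointer on the green dot), and the arm is clear of both, at about 12 s of the 54 s allowed.

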